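# Seat a lidded chip in the corner of the chip fixture and close the jaw

## Task

Get the metal-lidded chip ready to be worked on in its holding fixture, using only your fingertips: slide it over the plate until one side lies flat against the long rail, then drag it along the rail, keeping it against it, until it is fully home in the corner at the end stop, gold-marked corner first, and last push the orange-tabbed jaw up snug against it. Never pick the chip up or tip it, and leave everything else on the bench where it is.

Things in the scene. Friction and masses are not known exactly. Their poses are not given: they have to be found in the camera images.
- nest: the chip fixture, fixed on the 2 mm blue mat: dark plate 12 mm thick, its top 14 mm above z = 0, 130 mm in its x by 230 mm in its y. Origin on the underside, 75 mm from the front edge, mid-length; x points from the front edge to the rail, y along the rail to the end stop. Bright aluminium rail: 8 mm above the plate, 14 mm thick, 210 mm long, inner face at nest x = 40 mm, far side
- nest_corner (a point): inside corner where rail, end stop and plate top meet (nest frame 40, 85, 12 mm), axes as nest. The aluminium end stop is 8 mm high, 20 mm thick along y, and runs from the rail 46 mm towards the front. The chip's marked corner belongs here; the chip's centre is then at nest x 19, y 64 mm, its axes parallel to the fixture's
- chip: the chip, loose on the plate: green board 42 x 42 x 2 mm under a centred silvery lid 37 x 37 mm, 6 mm thick in all, 35 to 60 g. Origin: centre of the underside; x, y along its edges. Starts 30 to 56 mm short of the rail, 68 to 140 mm short of home along it, turned up to 0.35 rad from the fixture. Slides easily (friction 0.2 to 0.3); the matt lid grips a fingertip (0.7 or more)
- chip_corner (a point): the chip's bottom corner at its +x, +y (21, 21, 0 mm in the chip frame), the one with the gold mark; axes as chip. It starts out turned towards the fixture's corner
- jaw (a joint): travel of the fixture's sliding jaw towards the rail, m: 0 fully open (front face 62 mm from the rail), grows as it closes, starts between 0 and 0.010, meets the chip lying against the rail at 0.020, travel ends at 0.024. It slides with about 2 N of friction and stays where it is left
- jaw_back (a point): middle of the outer face of the jaw's orange thumb tab, 12 mm above the plate: push here, towards nest +x. Tab 30 mm wide along y, 6 mm thick, top 22 mm above the plate. Ahead of it the aluminium jaw block: 30 mm wide, 8 mm high, its front face 32 mm ahead of this point. The jaw faces the corner, centred on nest y = 64 mm. Axes as nest
- small_chip: bystander: smaller chip without a metal lid, 27 x 27 x 5 mm, blue board with black top, flat on the mat; origin: centre of its underside
- flux_jar: bystander: round jar, 38 mm across, 36 mm high, white cap, standing beside the fixture's right end; origin: centre of its underside
- tape_roll: bystander: roll of amber tape, 68 mm across, 18 mm high, lying behind the rail; origin: centre of its underside
- tweezers: bystander: dark steel tweezers, about 117 mm long, 8 mm high, lying behind the rail; origin under the middle, x along them to the tips
- phone: bystander: black phone, 150 x 72 x 8 mm, lying to the left of the fixture; origin: centre of its underside
- screwdriver: bystander: screwdriver with a red handle, 150 mm long, lying to the right of the fixture; x along it
- solder_spool: bystander: yellow spool of solder, 54 mm across, 28 mm high; origin: centre of its underside
- screw_tin: bystander: flat round aluminium tin, 56 mm across, 26 mm high; origin: centre of its underside
Things that resemble listed ones, but are neither listed nor needed, are in the scene too. Of the things like the chip, leave any that is pink; of the rest the larger one is meant.

How it is judged:
By the outcome, as a careful person would: the job done as asked, in the order asked, and still so for the second after the job is handed in, with the robot touching nothing.
It also fails if it takes over 51 s, if anything falls off the work surface, if the arm or the gripper's body presses on something with over 40 N, if the wrist force passes 120 N, or if a joint passes its speed limit or range.

## Robot

A 6-joint arm with a two-finger parallel gripper is mounted at the origin on the work surface. World frame = base frame: x ahead of the robot, y to its left, z up, the work surface at z = 0. Lengths are in m, angles in rad, forces in N, time in s.
With the tool pointing down it reaches from about 0.25 to 0.775 m from the base axis. Payload 4 kg.
Tool frame: the origin (TCP) lies on the centre line of the jaws, within the pads' length; the fingertips stand 22 mm ahead of it and the grasp point (between the pads) lies 3 mm ahead of it; z points along the fingers, y is the line along which they close (so a half turn about z gives the same grasp; the last joint's range is limited). The gripper opens to 94 mm and grips with 3 to 60 N. Pads are 16 mm wide; open, the fingers measure 119 mm over their backs; the gripper's body (75 mm by 177 mm) begins 78 mm behind the grasp point.
Start: joints at [-1.381, 0.087, 1.371, -0, 1.684, -0.103], TCP at [0.159, -0.527, 0.228] pointing down, gripper open.
Joint ranges: [-3.1, 3.1], [-0.76, 2.03], [0.27, 2.55], [-1.08, 4.22], [0.17, 2.65], [-2.57, 2.57]. Speed limits (rad/s): [2.79, 2.79, 3.14, 3.14, 3.14, 3.14].

## Interface

Orientations are given as a unit quaternion [x, y, z, w].
In Python, from bench import arm gives the robot as it stands. The module is installed in compiled form; this text tells all that it offers.
- The arm moves only by the tool inch_along, called as a command line: name --pt "numbers of a row" for each row, then --argument value for the rest. Schema: {"type":"object","properties":{"steps":{"type":"array","items":{"type":"array","items":{"type":"number"},"minItems":5,"maxItems":5},"minItems":1,"maxItems":10},"grip_force":{"type":"number"},"only":{"type":"string"},"quiet":{"type":"boolean"},"lines":{"type":"string"}},"required":["steps"],"additionalProperties":false}. steps is a list of rows, 1 to 10 of them, each of 5 numbers: the finger opening in m, then dx, dy, dz in shares of 0.75 m (1.0 is 0.75 m), then a turn about the tool's z in fractions of the full range, 1 being 4 rad; each row shifts and turns the commanded pose from where the row before left it, along the tool's axes as they then stand; what a row does not reach is not made up. A row lasts 1/12 s, in which the tool goes at most 0.0417 m and 0.125 rad, less where a joint would pass 70% of its speed; a pose out of reach is approached as far as the arm can. The fingers move at their own pace and stop on an object; grip_force is the grip in N (left out, the last holds). Time passes only in rows, so rows that do not move let the fingers close. The tool returns the time, the measured TCP pose, the force, the opening and the grip force at its end. only (a regular expression) keeps the lines of the reply that match it, lines (a string "A,B") keeps lines A to B, and quiet returns only ok. Shift and turn numbers lie between -1 and 1, and a call with a number outside is refused. Input that does not fit is refused with a message, and nothing moves.
- arm.sense(): the state, without advancing time (a new reading comes with each control period).
- arm.grab_frame(name): name is "scene" or "top" or "wrist"; returns a dict with "frame" (384x512x3 uint8, blue, green, red), "fx", "fy", "cx", "cy" (pixels), "rvec" (rotation vector, rad) and "tvec" (3), from world to camera coordinates, as OpenCV has them; the wrist camera has in their place "hand_eye" (4x4, takes a point from camera to tool coordinates, whose origin is the TCP and whose axes are the flange's). Camera axes: x right, y down, z forward; pixel columns grow to the right and rows downward; lengths in m; the calibration is good to about 2 mm. A picture is of the moment at which its call begins: read the wrist's pose just before it. There is no depth.
- arm.close_job(): hands the job in; it is judged then, once.
Trained networks look in a picture, given as the dict that the camera call returned (one of the last four; its "shot" number tells which), for a name from the list of things; names that differ only in an ending like _2 or _b are one class to them, and where a whole thing is asked for, a point or a joint stands for the part that bears it (a point fixed in the world has none). Each returns a list of dicts, best first, with "confidence" (0 to 1); they miss things now and then, are a little off and sometimes report something else, mostly with a low value. They report only what shows in the picture. A call takes as long as a camera call. They do not tell look-alikes from the thing itself.
- arm.search_frame(picture, label): "location" ([x, y, z] in m, in world coordinates, good to about 4 mm: the middle of the surface that is visible of it).
- arm.cut_out(picture, label): "pixels" (384x512 bool, what is visible of it).
The state is a dict: "time": time; "joint_pos": joint angles; "dq": joint speeds; "effort": joint torques, N m; "tool_pos": TCP position; "eef_rot": TCP orientation; "wrist_force": force on the tool from outside, world axes, zero at the start; "ft_torque": the same for the moment, N m; "grip_width": finger opening in m; "grip_force": force on a finger pad.
Only numpy, scipy, OpenCV 4.12 (cv2) and the standard library are available. Lean on these libraries where they do the work, as an engineer would, in place of code of your own. Each camera call takes 0.05 s, during which the arm holds its last target. There are 200 camera calls.

## Working session

There is one attempt and no reset: what is moved stays moved. The work goes in short steps, Python scripts to look and compute and a tool call to move; the robot and the scene stay as the last step left them, time stands still between calls to the robot, and variables do not carry over. Pictures are saved under pics/ and viewed, at most 10 in all, crops included, and the job is handed in when it is done.

```bash
mkdir -p pics
```

Create h.py:
```python
import numpy as np, cv2
from bench import arm
from scipy.spatial.transform import Rotation as R
def cam(p, st=None):
    K=np.array([[p['fx'],0,p['cx']],[0,p['fy'],p['cy']],[0,0,1.]])
    if 'rvec' in p:
        Rw=cv2.Rodrigues(np.array(p['rvec'],float))[0]; t=np.array(p['tvec'],float).ravel()
    else:
        T=np.eye(4);T[:3,:3]=R.from_quat(st['eef_rot']).as_matrix();T[:3,3]=st['tool_pos']
        T=np.linalg.inv(T@np.array(p['hand_eye'])); Rw=T[:3,:3];t=T[:3,3]
    return K,Rw,t
def proj(c,X):
    K,Rw,t=c; Y=(np.atleast_2d(X)@Rw.T+t)@K.T; return Y[:,:2]/Y[:,2:]
def back(c,uv,z):
    K,Rw,t=c; uv=np.atleast_2d(uv); d=np.c_[uv,np.ones(len(uv))]@np.linalg.inv(K).T@Rw; o=-Rw.T@t
    return o+d*((z-o[2])/d[:,2])[:,None]
```

Run:
```python
from h import *
s=arm.sense(); print(s['time'],s['tool_pos'],s['eef_rot'],s['wrist_force'])
for n in('top','scene'):
    p=arm.grab_frame(n); cv2.imwrite(f'pics/{n}0.png',p['frame']); c=cam(p); print(n,p['fx'],c[1].round(2).tolist(),(-c[1].T@c[2]).round(3))
    for l in ('nest','chip','jaw','jaw_back','chip_corner','nest_corner','small_chip'):
        try: r=arm.search_frame(p,l)
        except Exception as e: print(l,e); continue
        print(l,[(np.round(q['location'],3).tolist(),round(q['confidence'],2),proj(c,q['location']).round(0).tolist()) for q in r])
```

```text
0.0 [ 0.15863912 -0.52611659  0.22630748] [ 9.89306274e-01  1.45848956e-01 -5.77968976e-05 -1.08350347e-03] [ 0.54527073  0.80965989 -1.07694383]
top 443.60321333929573 [[0.0, -1.0, -0.01], [-0.98, -0.0, -0.19], [0.19, 0.01, -0.98]] [ 0.372 -0.044  1.088]
nest [([0.578, 0.006, 0.015], 0.78, [[240.0, 191.0]])]
chip [([0.41, -0.091, 0.008], 0.75, [[280.0, 260.0]]), ([0.589, -0.068, 0.016], 0.72, [[270.0, 186.0]]), ([0.537, -0.192, 0.003], 0.71, [[320.0, 208.0]])]
jaw [([0.54, 0.055, 0.027], 0.44, [[220.0, 205.0]])]
jaw_back [([0.545, 0.055, 0.021], 0.53, [[220.0, 204.0]])]
chip_corner [([0.409, -0.091, 0.006], 0.61, [[280.0, 261.0]]), ([0.59, -0.073, 0.02], 0.59, [[272.0, 186.0]]), ([0.533, -0.195, 0.006], 0.53, [[322.0, 210.0]])]
nest_corner [([0.576, 0.004, 0.013], 0.92, [[241.0, 192.0]])]
small_chip [([0.488, -0.045, 0.008], 0.61, [[261.0, 228.0]])]
scene 372.6788989568536 [[0.21, 0.98, 0.01], [0.7, -0.15, -0.69], [-0.68, 0.15, -0.72]] [ 1.159 -0.168  0.675]
nest [([0.597, 0.001, 0.011], 0.65, [[274.0, 211.0]])]
chip [([0.415, -0.094, 0.005], 0.73, [[223.0, 168.0]]), ([0.541, -0.192, 0.004], 0.54, [[191.0, 208.0]]), ([0.714, -0.344, 0.033], 0.34, [[119.0, 274.0]])]
jaw [([0.54, 0.053, 0.021], 0.44, [[289.0, 188.0]])]
jaw_back [([0.536, 0.059, 0.02], 0.66, [[291.0, 187.0]])]
chip_corner [([0.591, -0.069, 0.019], 0.7, [[245.0, 211.0]]), ([0.596, -0.001, 0.014], 0.62, [[273.0, 210.0]]), ([0.416, -0.092, 0.004], 0.56, [[224.0, 168.0]]), ([0.539, -0.195, 0.005], 0.42, [[189.0, 207.0]])]
nest_corner [([0.593, -0.002, 0.016], 0.83, [[273.0, 208.0]])]
small_chip [([0.49, -0.039, 0.009], 0.41, [[249.0, 183.0]])]
```

Run:
```python
from h import *
i=cv2.imread('pics/top0.png')[140:290,170:350]; cv2.imwrite('pics/top0c.png',cv2.resize(i,None,fx=4,fy=4,interpolation=cv2.INTER_CUBIC))
```

```text
(no output)
```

View pics/top0.png

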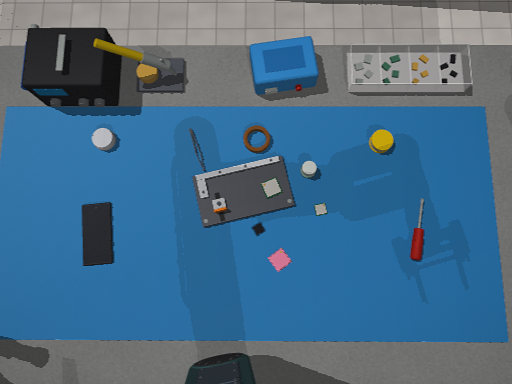

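View pics/top0c.png

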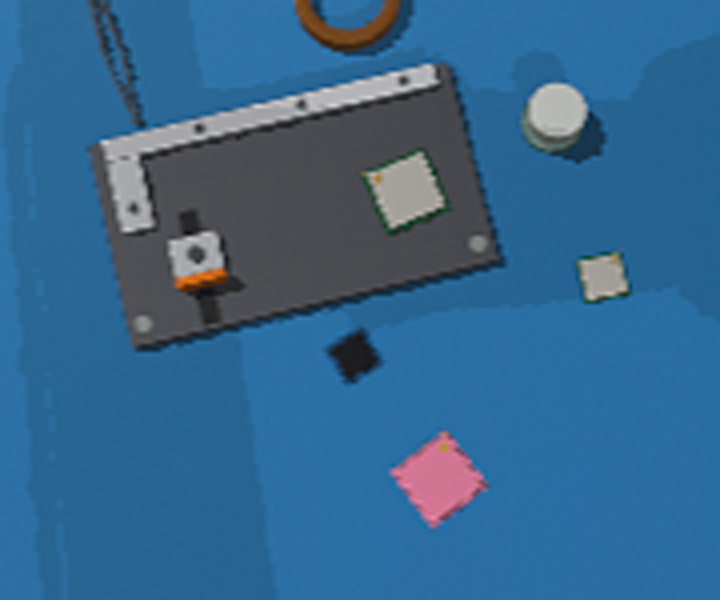

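Candidates for the chip in the top picture are the lidded one on the plate at (271,187), the pink one at (280,260), and the smaller green one at (320,209) on the mat. The one on the plate fits: it isn't pink, and it's larger than the green one. The 4x crop confirms it, with the gold mark at crop (376,177) facing the corner at crop (140,157). The rail runs along the top, and the jaw with its orange tab is at crop (200,265).

Run:
```python
from h import *
s=arm.sense(); p=arm.grab_frame('wrist'); print(np.round(p['hand_eye'],3),p['fx'])
M=R.from_quat(s['eef_rot']).as_matrix(); print(M.round(3))
for tgt in ([0.56,-0.02,0.23],): print(M.T@(np.array(tgt)-s['tool_pos']))
```

```text
[[-0.001 -0.967 -0.253  0.072]
 [ 1.    -0.001 -0.001  0.001]
 [ 0.001 -0.253  0.967 -0.157]
 [ 0.     0.     0.     1.   ]] 292.8966929173426
[[ 0.957  0.289  0.   ]
 [ 0.289 -0.957 -0.   ]
 [-0.     0.    -1.   ]]
[ 0.53040639 -0.36924723 -0.00252837]
```

The rows are not in the units I measure in: shifts go in shares of 0.75 m and turns go in shares of 4 rad. I convert before sending: 0.033 m / 0.75 = 0.044, -0.023 m / 0.75 = -0.0307.

inch_along --pt "0.0 0.044 -0.0307 0.0053 0" --pt "0.0 0.044 -0.0307 0.0053 0" --pt "0.0 0.044 -0.0307 0.0053 0" --pt "0.0 0.044 -0.0307 0.0053 0" --pt "0.0 0.044 -0.0307 0.0053 0" --pt "0.0 0.044 -0.0307 0.0053 0" --pt "0.0 0.044 -0.0307 0.0053 0" --pt "0.0 0.044 -0.0307 0.0053 0" --pt "0.0 0.044 -0.0307 0.0053 0" --pt "0.0 0.044 -0.0307 0.0053 0" --grip_force 10

```text
time: 1.68
tool_pos: [0.4092, -0.2094, 0.1877]
eef_rot: [0.989, 0.146, 0.0, 0.0]
wrist_force: [1.3, -0.6, -0.5]
grip_width: 0.031
grip_force: 0.0
```

inch_along --pt "0.0 0.044 -0.0307 0.0053 0" --pt "0.0 0.044 -0.0307 0.0053 0" --pt "0.0 0.044 -0.0307 0.0053 0" --pt "0.0 0.044 -0.0307 0.0053 0" --pt "0 0 0 0 0" --pt "0 0 0 0 0" --pt "0 0 0 0 0"

```text
time: 2.27
tool_pos: [0.5078, -0.0852, 0.1714]
eef_rot: [0.989, 0.146, -0.0, 0.0]
wrist_force: [-0.1, -0.0, 0.8]
grip_width: 0.0006
grip_force: 0.0
```

Run:
```python
from h import *
import pickle
s=arm.sense(); p=arm.grab_frame('wrist'); pickle.dump((s,p),open('w1.pkl','wb'))
cv2.imwrite('pics/w1.png',p['frame']); c=cam(p,s)
for l in ('nest','chip','jaw_back','chip_corner','nest_corner'):
    print(l,[(np.round(q['location'],3).tolist(),round(q['confidence'],2),proj(c,q['location']).round(0).tolist()) for q in arm.search_frame(p,l)])
m=arm.cut_out(p,'chip'); 
for q in m:
    k=q['pixels']; print(q['confidence'],k.sum(),cv2.minAreaRect(np.argwhere(k)[:,::-1].astype(np.float32)))
```

```text
nest [([0.586, 0.007, 0.013], 0.95, [[188.0, 82.0]])]
chip [([0.54, -0.188, 0.005], 0.97, [[349.0, 176.0]]), ([0.42, -0.074, 0.006], 0.67, [[223.0, 243.0]]), ([0.59, -0.067, 0.019], 0.55, [[260.0, 99.0]])]
jaw_back [([0.547, 0.056, 0.02], 0.92, [[131.0, 105.0]])]
chip_corner [([0.537, -0.187, 0.009], 0.79, [[348.0, 179.0]]), ([0.588, -0.07, 0.019], 0.71, [[261.0, 102.0]]), ([0.42, -0.078, 0.007], 0.5, [[226.0, 245.0]]), ([0.544, 0.054, 0.018], 0.36, [[133.0, 108.0]])]
nest_corner [([0.589, 0.011, 0.013], 0.91, [[185.0, 77.0]])]
0.97 1759 ((262.0548400878906, 102.993896484375), (43.28915786743164, 42.29528045654297), 83.6598129272461)
0.9 632 ((349.03082275390625, 179.7538604736328), (26.29536247253418, 25.55115509033203), 7.125016689300537)
0.76 200 ((221.0, 245.0), (16.0, 16.0), 90.0)
```

View pics/w1.png

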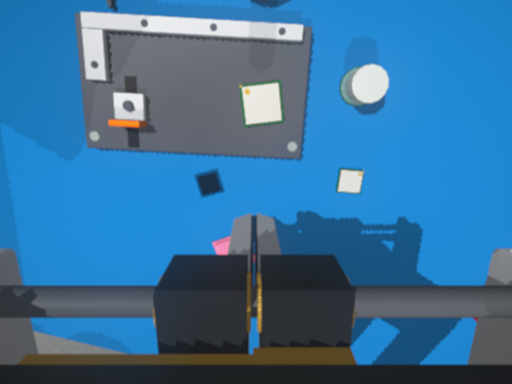

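The wrist picture shows the whole nest. The rail's inner edge runs about (107,33)–(303,41), and the chip is at (262,103) with its gold mark at (247,91), upper left towards the corner. The jaw tab is at (127,124).

Create fit.py:
```python
from h import *
from scipy.optimize import least_squares
def fitpose(views,pts):  # views: list of (cam, uv Nx2), pts Nx3 local (z world)
    def T(v): 
        c,s=np.cos(v[2]),np.sin(v[2]); return np.c_[pts[:,0]*c-pts[:,1]*s+v[0],pts[:,0]*s+pts[:,1]*c+v[1],pts[:,2]]
    f=lambda v: np.concatenate([(proj(c,T(v))-uv).ravel() for c,uv in views])
    r=least_squares(f,[.57,-.02,.22],loss='soft_l1'); return r.x,f(r.x)
def sub(img,uv): 
    return cv2.cornerSubPix(cv2.cvtColor(img,cv2.COLOR_BGR2GRAY),np.array(uv,np.float32).reshape(-1,1,2),(4,4),(-1,-1),(3,30,.01)).reshape(-1,2)
```

Run:
```python
from fit import *; import pickle
s,p=pickle.load(open('w1.pkl','rb')); c=cam(p,s)
# plate front L,R ; rail top outer-left, rail inner right top, stop front-inner top, stop/rail inside corner top
pts=np.array([[-75,115,14],[-75,-115,14],[54,115-10,22],[40,-105,22],[54,-105,22],[-6,85,22],[-6,105,22]])/1e3
uv=sub(p['frame'],[(88,149),(300,158),(81,12),(302,41),(304,25),(105,80),(86,79)])
print(uv.round(1).tolist())
v,r=fitpose([(c,uv)],pts); print('nest',v.round(4),r.round(1))
cp=np.array([[21,21,16],[21,-21,16],[-21,-21,16],[-21,21,16]])/1e3
u2=sub(p['frame'],[(240,87),(281,82),(285,123),(245,127)]); print(u2.round(1).tolist())
w,r=fitpose([(c,u2)],cp); print('chip',w.round(4),r.round(1))
def inn(v,P): k,l=np.cos(v[2]),np.sin(v[2]); d=np.array(P)[:2]-v[:2]; return np.array([d[0]*k+d[1]*l,-d[0]*l+d[1]*k])
print('chip in nest',inn(v,w).round(4),w[2]-v[2])
j=back(c,[[126,125]],.026+.010-.002)[0]; print('tab in nest',inn(v,j))
np.save('nest.npy',v)
im=cv2.resize(p['frame'],None,fx=3,fy=3,interpolation=cv2.INTER_CUBIC)
for q in np.vstack([uv,u2]): cv2.drawMarker(im,tuple((q*3+1).astype(int).tolist()),(0,0,255),0,9)
cv2.imwrite('pics/w1c.png',im[0:500,210:980])
```

```text
[[88.0, 149.0], [299.1000061035156, 160.6999969482422], [80.0999984741211, 11.199999809265137], [301.5, 40.20000076293945], [302.79998779296875, 24.5], [105.5, 80.30000305175781], [85.69999694824219, 78.5]]
nest [0.589  0.0023 0.2388] [-1.9 -1.2  0.8 -1.5 -0.6  0.1  0.5  0.6  0.5  0.1  0.2  0.2 -0.3  0.9]
[[240.89999389648438, 86.4000015258789], [277.70001220703125, 82.4000015258789], [281.20001220703125, 119.80000305175781], [245.5, 124.30000305175781]]
chip [ 0.5865 -0.0701  0.4516] [-3.3 -0.7  1.  -3.7  3.1  1.2 -1.   3.3]
chip in nest [-0.0195 -0.0698] 0.21281143927276594
tab in nest [-0.04729166  0.06238677]
```

View pics/w1c.png

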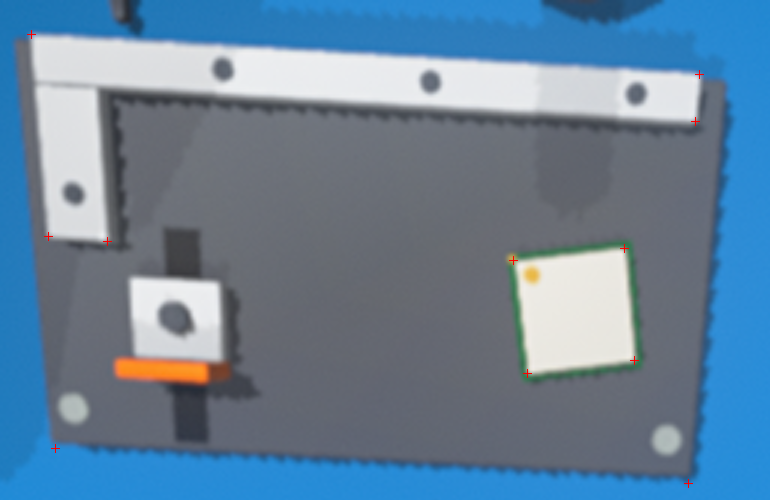

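The crop shows my subpixel chip corners jumped between the lid and the board, so I'll use the green board corners by eye: crop (511,257), (629,243), (640,367), (525,381). The nest corners are good to about 1.5 px.

Run:
```python
from fit import *; import pickle
s,p=pickle.load(open('w1.pkl','rb')); c=cam(p,s); v=np.load('nest.npy')
cp=np.array([[21,21,16],[21,-21,16],[-21,-21,16],[-21,21,16]])/1e3
u2=(np.array([(511,257),(629,243),(640,367),(525,381)])+[210,0])/3-.3
w,r=fitpose([(c,u2)],cp); print('chip',w.round(4),r.round(1))
t=arm.grab_frame('top'); ct=cam(t)
print('top lid', [back(ct,[[170+x/4,140+y/4]],.020)[0].round(4).tolist() for x,y in [(406,190)]])
# height check from two views (corner TL of board)
pts=[]
A=[];b=[]
for (K,Rw,tt),q in((c,u2.mean(0)),(ct,np.array([170+405/4,140+190/4]))):
    d=Rw.T@np.linalg.inv(K)@[*q,1]; d/=np.linalg.norm(d); P=np.eye(3)-np.outer(d,d); A.append(P); b.append(P@(-Rw.T@tt))
print('tri',np.linalg.solve(sum(A),sum(b)).round(4))
def inn(P): k,l=np.cos(v[2]),np.sin(v[2]); d=np.array(P)[:2]-v[:2]; return np.array([d[0]*k+d[1]*l,-d[0]*l+d[1]*k])
print('chip in nest',inn(w).round(4),w[2]-v[2], 'TCP in nest',inn(arm.sense()['tool_pos']))
M=R.from_quat(arm.sense()['eef_rot']).as_matrix()
d=M.T@(np.array([w[0],w[1],.05+.022])-arm.sense()['tool_pos']); print('to chip, tip at z .05',d.round(4))
```

```text
chip [ 0.5862 -0.0707  0.4068] [-1.2 -0.3  0.9 -0.6  0.9  0.5 -0.7  0.5]
top lid [[0.5857, -0.0713, 0.02]]
tri [ 0.5865 -0.0707  0.0161]
chip in nest [-0.02   -0.0703] 0.16802653385168573 TCP in nest [-0.09962128 -0.06645116]
to chip, tip at z .05 [0.0793 0.008  0.0997]
```

Scaled: 0.03 m / 0.75 = 0.04, 0.027 m / 0.75 = 0.036, -0.114 rad / 4 = -0.0285.

inch_along --pt "0 0.0347 0.0036 0.04 0" --pt "0 0.0347 0.0036 0.04 0" --pt "0 0.036 0.0035 0.04 0" --pt "0 0 0 0.0133 -0.0285" --pt "0 0 0 0.016 0" --pt "0 0 0 0.0133 0" --pt "0 0 0 0 0" --pt "0 0 0 0 0" --pt "0 0 0 0.0027 0" --pt "0 0 0 0 0"

```text
time: 3.5
tool_pos: [0.5867, -0.0702, 0.0492]
eef_rot: [0.979, 0.202, 0.001, 0.001]
wrist_force: [0.8, -0.1, -0.5]
grip_width: 0.0005
grip_force: 0.0
```

Run:
```python
from h import *
s=arm.sense(); M=R.from_quat(s['eef_rot']).as_matrix(); print(s['tool_pos'],s['wrist_force'],np.arctan2(M[1,0],M[0,0]),M.T@(np.array([.5862,-.0707,.042])-s['tool_pos']))
```

```text
[ 0.58668136 -0.0702112   0.04920045] [ 0.83459704 -0.12567038 -0.53775895] 0.405831596327389 [-0.00065298  0.00024536  0.00719935]
```

Scaled: 0.002 m / 0.75 = 0.0027, 0.001 m / 0.75 = 0.0013.

inch_along --pt "0 0 0 0.0027 0" --pt "0 0 0 0.0027 0" --pt "0 0 0 0.0013 0" --pt "0 0 0 0.0013 0" --pt "0 0 0 0 0" --pt "0 0 0 0 0"

```text
time: 4.0
tool_pos: [0.5864, -0.0699, 0.0423]
eef_rot: [0.979, 0.202, 0.0, 0.0]
wrist_force: [-1.4, 0.7, 4.9]
grip_width: 0.0006
grip_force: 2.3
```

inch_along --pt "0 0 0 0.0007 0" --pt "0 0 0 0 0" --pt "0 0 0 0 0"

```text
time: 4.25
tool_pos: [0.5867, -0.0699, 0.0423]
eef_rot: [0.979, 0.202, 0.001, 0.0]
wrist_force: [-2.1, -0.7, 6.0]
grip_width: 0.0007
grip_force: 3.2
```

inch_along --pt "0 0 0 0.0007 0" --pt "0 0 0 0 0" --pt "0 0 0 0 0"

```text
time: 4.5
tool_pos: [0.5869, -0.07, 0.0423]
eef_rot: [0.979, 0.202, 0.001, 0.001]
wrist_force: [-2.4, 0.2, 7.4]
grip_width: 0.0002
grip_force: 3.9
```

inch_along --pt "0 0 0 0.0007 0" --pt "0 0 0 0 0" --pt "0 0 0 0 0"

```text
time: 4.75
tool_pos: [0.5871, -0.07, 0.0423]
eef_rot: [0.979, 0.202, 0.001, 0.001]
wrist_force: [-1.9, 1.7, 9.1]
grip_width: 0.0007
grip_force: 4.7
```

Scaled: 0.006 m / 0.75 = 0.008, 0.044 rad / 4 = 0.011.

inch_along --pt "0 0 0 0 0.01" --pt "0 0 0 0 0.01" --pt "0 0 0 0 0.011" --pt "0 0 0 0 0.011" --pt "0 0.008 0 0 0" --pt "0 0.008 0 0 0" --pt "0 0.008 0 0 0" --pt "0 0.008 0 0 0" --pt "0 0 0 0 0" --pt "0 0 0 0 0"

```text
time: 5.58
tool_pos: [0.6117, -0.0645, 0.0423]
eef_rot: [0.993, 0.119, 0.003, 0.001]
wrist_force: [0.4, 0.1, 7.0]
grip_width: 0.0006
grip_force: 3.5
```

Run:
```python
from h import *; import pickle
v=np.load('nest.npy'); s=arm.sense(); M=R.from_quat(s['eef_rot']).as_matrix()
k,l=np.cos(v[2]),np.sin(v[2]); d=s['tool_pos'][:2]-v[:2]; print('TCP nest',d[0]*k+d[1]*l,-d[0]*l+d[1]*k,np.arctan2(M[1,0],M[0,0])-v[2])
p=arm.grab_frame('wrist'); pickle.dump((s,p),open('w2.pkl','wb')); cv2.imwrite('pics/w2.png',cv2.resize(p['frame'],(768,576)))
```

```text
TCP nest 0.006303731240806843 -0.07029305820279974 0.0001303804758071847
```

View pics/w2.png

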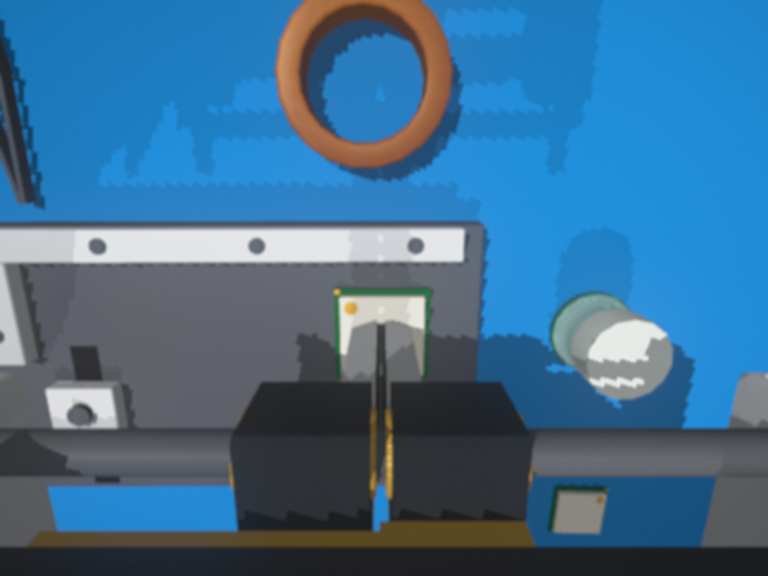

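The chip is now square to the rail: its green front edge is at row 290 and the rail face at about row 263. The gold mark is at (350,308), upper left. About 13 mm remains to the rail.

Scaled: 0.005 m / 0.75 = 0.0067, 0.004 m / 0.75 = 0.0053.

inch_along --pt "0 0.0067 0 0 0" --pt "0 0.0053 0 0 0" --pt "0 0.0027 0 0 0" --pt "0 0 0 0 0" --pt "0 0 0 0 0"

```text
time: 6.05
tool_pos: [0.6217, -0.062, 0.0422]
eef_rot: [0.993, 0.119, 0.002, 0.001]
wrist_force: [-0.7, 0.2, 8.2]
grip_width: 0.0002
grip_force: 4.0
```

inch_along --pt "0 0.0013 0 0 0" --pt "0 0.0013 0 0 0" --pt "0 0 0 0 0" --pt "0 0 0 0 0"

```text
time: 6.38
tool_pos: [0.6232, -0.0616, 0.0423]
eef_rot: [0.993, 0.119, 0.002, 0.001]
wrist_force: [-1.8, -0.2, 9.0]
grip_width: 0.0002
grip_force: 4.2
```

inch_along --pt "0 0.0009 0 0 0" --pt "0 0.0009 0 0 0" --pt "0 0 0 0 0" --pt "0 0 0 0 0"

```text
time: 6.72
tool_pos: [0.6243, -0.0614, 0.0423]
eef_rot: [0.993, 0.119, 0.001, 0.001]
wrist_force: [-2.1, 0.0, 8.9]
grip_width: 0.0004
grip_force: 4.4
```

Scaled: 0.0007 m / 0.75 = 0.0009.

inch_along --pt "0 0.0009 0 0 0" --pt "0 0.0009 0 0 0" --pt "0 0 0 0 0" --pt "0 0 0 0 0"

```text
time: 7.05
tool_pos: [0.6244, -0.0614, 0.0422]
eef_rot: [0.993, 0.119, -0.0, 0.001]
wrist_force: [-6.3, -1.3, 10.2]
grip_width: 0.0004
grip_force: 5.4
```

inch_along --pt "0 0.0009 0 0 0" --pt "0 0.0009 0 0 0" --pt "0 0 0 0 0" --pt "0 0 0 0 0"

```text
time: 7.38
tool_pos: [0.6246, -0.0613, 0.0422]
eef_rot: [0.993, 0.119, -0.002, 0.001]
wrist_force: [-8.8, -1.5, 13.0]
grip_width: 0.0009
grip_force: 6.4
```

Run:
```python
from h import *; import pickle
s=arm.sense()
p=arm.grab_frame('wrist'); pickle.dump((s,p),open('w3.pkl','wb')); cv2.imwrite('pics/w3.png',cv2.resize(p['frame'][120:270,150:350],(800,600),interpolation=cv2.INTER_CUBIC))
```

```text
(no output)
```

View pics/w3.png

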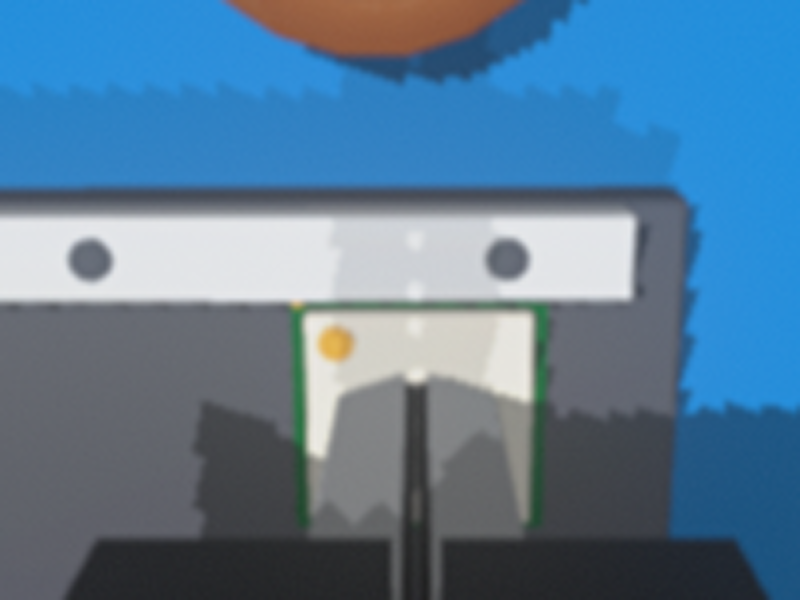

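The chip's far side lies flat along the rail's inner face: the edge at crop row 303 from (297) to (547), parallel to it. The contact force is about 9 N. Next I drag it along nest +y, which is tool -y.

Scaled: -0.006 m / 0.75 = -0.008, -0.004 m / 0.75 = -0.0053.

inch_along --pt "0 -0.0008 -0.0053 0 0" --pt "0 0 -0.008 0 0" --pt "0 0 -0.008 0 0" --pt "0 0 -0.008 0 0" --pt "0 0 -0.008 0 0" --pt "0 0 -0.0053 0 0" --pt "0 0 0 0 0"

```text
time: 8.02
tool_pos: [0.6172, -0.0312, 0.0423]
eef_rot: [0.993, 0.119, -0.001, 0.002]
wrist_force: [-6.4, -4.2, 11.2]
grip_width: 0.0007
grip_force: 5.7
```

inch_along --pt "0 0 0 0 0"

```text
time: 8.1
tool_pos: [0.6172, -0.0312, 0.0422]
eef_rot: [0.993, 0.119, -0.001, 0.002]
wrist_force: [-6.6, -3.9, 11.1]
grip_width: 0.0002
grip_force: 5.8
```

Scaled: -0.006 m / 0.75 = -0.008, 0.0006 m / 0.75 = 0.0008.

inch_along --pt "0 -0.0009 -0.0053 0.0008 0" --pt "0 0 -0.008 0 0" --pt "0 0 -0.008 0 0" --pt "0 0 -0.008 0 0" --pt "0 0 -0.008 0 0" --pt "0 0 -0.008 0 0" --pt "0 0 -0.008 0 0" --pt "0 0 -0.0053 0 0" --pt "0 0 0 0 0"

```text
time: 8.85
tool_pos: [0.6067, 0.0114, 0.0422]
eef_rot: [0.993, 0.119, -0.0, 0.002]
wrist_force: [-5.1, -5.3, 13.1]
grip_width: 0.0005
grip_force: 6.5
```

Run:
```python
from h import *; import pickle
v=np.load('nest.npy'); s=arm.sense(); k,l=np.cos(v[2]),np.sin(v[2]); d=s['tool_pos'][:2]-v[:2]; print('TCP nest',d[0]*k+d[1]*l,-d[0]*l+d[1]*k)
p=arm.grab_frame('wrist'); cv2.imwrite('pics/w4.png',cv2.resize(p['frame'][120:270,60:360],(800,400),interpolation=cv2.INTER_CUBIC))
```

```text
TCP nest 0.01937223782082144 0.0046139557936939486
```

View pics/w4.png

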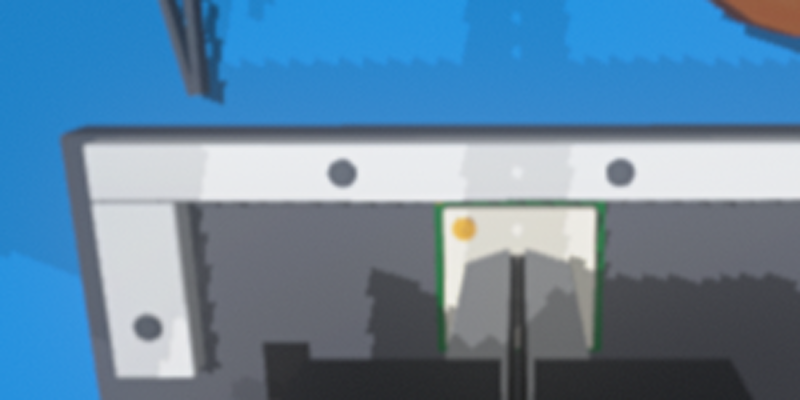

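The chip is still flush with the rail, with the gold mark leading at crop (464,229). The stop's inner face is at crop column ~205, so about 59 mm remains.

Scaled: -0.006 m / 0.75 = -0.008, -0.004 m / 0.75 = -0.0053.

inch_along --pt "0 0 -0.0053 0 0" --pt "0 0 -0.008 0 0" --pt "0 0 -0.008 0 0" --pt "0 0 -0.008 0 0" --pt "0 0 -0.008 0 0" --pt "0 0 -0.008 0 0" --pt "0 0 -0.008 0 0" --pt "0 0 -0.008 0 0" --pt "0 0 -0.0053 0 0" --pt "0 0 0 0 0"

```text
time: 9.73
tool_pos: [0.5948, 0.0601, 0.0422]
eef_rot: [0.993, 0.119, -0.0, 0.002]
wrist_force: [-6.9, -5.3, 14.0]
grip_width: 0.0003
grip_force: 6.9
```

inch_along --pt "0 0 -0.0027 0 0" --pt "0 0 -0.0013 0 0" --pt "0 0 0 0 0"

```text
time: 9.98
tool_pos: [0.5943, 0.0622, 0.0422]
eef_rot: [0.993, 0.119, -0.0, 0.003]
wrist_force: [-6.1, -6.1, 13.8]
grip_width: 0.0008
grip_force: 6.8
```

inch_along --pt "0 0 -0.0013 0 0" --pt "0 0 -0.0013 0 0" --pt "0 0 0 0 0"

```text
time: 10.23
tool_pos: [0.5938, 0.064, 0.0422]
eef_rot: [0.993, 0.119, -0.0, 0.003]
wrist_force: [-7.0, -6.0, 13.0]
grip_width: 0.0005
grip_force: 6.8
```

inch_along --pt "0 0 -0.0013 0 0" --pt "0 0 0 0 0" --pt "0 0 0 0 0"

```text
time: 10.48
tool_pos: [0.5936, 0.0649, 0.0422]
eef_rot: [0.993, 0.119, -0.0, 0.003]
wrist_force: [-6.3, -6.4, 13.8]
grip_width: 0.0004
grip_force: 6.8
```

Scaled: -0.001 m / 0.75 = -0.0013, -0.0007 m / 0.75 = -0.0009.

inch_along --pt "0 -0.0009 -0.0013 0.0013 0" --pt "0 0 -0.0013 0 0" --pt "0 0 0 0 0"

```text
time: 10.73
tool_pos: [0.5932, 0.0664, 0.0422]
eef_rot: [0.993, 0.119, 0.001, 0.003]
wrist_force: [-5.8, -8.2, 16.3]
grip_width: 0.0006
grip_force: 8.0
```

inch_along --pt "0 0 -0.0013 0 0" --pt "0 0 0 0 0" --pt "0 0 0 0 0"

```text
time: 10.98
tool_pos: [0.593, 0.0674, 0.0422]
eef_rot: [0.993, 0.119, 0.001, 0.003]
wrist_force: [-6.4, -7.1, 15.5]
grip_width: 0.0005
grip_force: 8.0
```

inch_along --pt "0 0 -0.0013 0 0" --pt "0 0 0 0 0" --pt "0 0 0 0 0"

```text
time: 11.23
tool_pos: [0.5927, 0.0683, 0.0422]
eef_rot: [0.993, 0.119, 0.001, 0.003]
wrist_force: [-5.6, -7.8, 16.2]
grip_width: 0.0004
grip_force: 8.0
```

inch_along --pt "0 0 -0.0013 0 0" --pt "0 0 0 0 0" --pt "0 0 0 0 0"

```text
time: 11.48
tool_pos: [0.5925, 0.0693, 0.0422]
eef_rot: [0.993, 0.119, 0.001, 0.003]
wrist_force: [-6.2, -7.8, 15.0]
grip_width: 0.0008
grip_force: 8.0
```

inch_along --pt "0 0 -0.0013 0 0" --pt "0 0 0 0 0" --pt "0 0 0 0 0"

```text
time: 11.73
tool_pos: [0.5923, 0.0702, 0.0422]
eef_rot: [0.993, 0.119, 0.001, 0.003]
wrist_force: [-5.8, -7.9, 16.6]
grip_width: 0.0004
grip_force: 8.0
```

Run:
```python
from h import *; import pickle
s=arm.sense(); p=arm.grab_frame('wrist'); pickle.dump((s,p),open('w5.pkl','wb')); cv2.imwrite('pics/w5.png',cv2.resize(p['frame'][130:250,160:320],(800,600),interpolation=cv2.INTER_CUBIC))
```

```text
(no output)
```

View pics/w5.png

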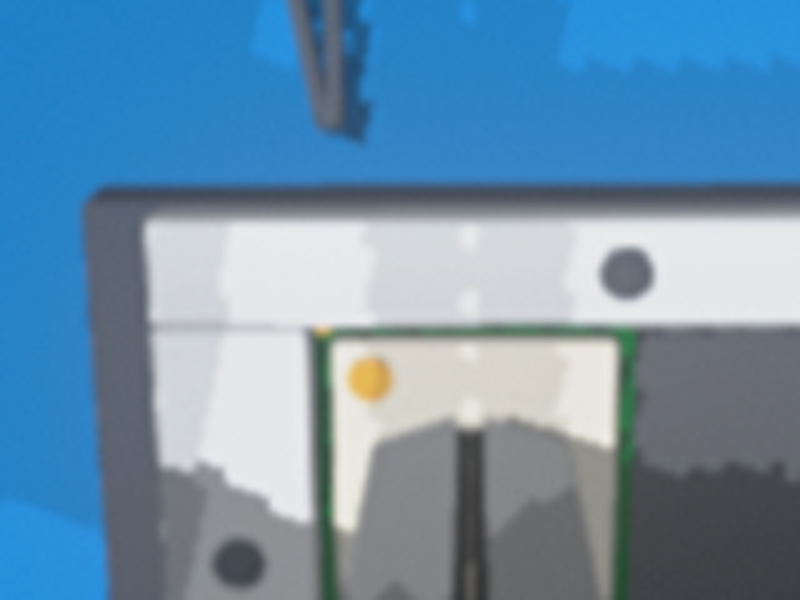

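The chip is flush with the rail and almost at the stop: a dark sliver less than 1 mm wide shows at crop columns 308–318, and part of that is the stop's side face. I'll push on until the force rises.

Scaled: -0.0008 m / 0.75 = -0.0011.

inch_along --pt "0 0 -0.0011 0 0" --pt "0 0 0 0 0" --pt "0 0 0 0 0"

```text
time: 12.03
tool_pos: [0.5923, 0.0703, 0.0422]
eef_rot: [0.993, 0.119, 0.001, 0.004]
wrist_force: [-5.5, -8.7, 15.8]
grip_width: 0.0004
grip_force: 7.9
```

inch_along --pt "0 0 -0.0011 0 0" --pt "0 0 0 0 0" --pt "0 0 0 0 0"

```text
time: 12.28
tool_pos: [0.5922, 0.0704, 0.0422]
eef_rot: [0.993, 0.119, 0.001, 0.005]
wrist_force: [-4.7, -9.9, 15.7]
grip_width: 0.0002
grip_force: 7.7
```

inch_along --pt "0 0 -0.0011 0 0" --pt "0 0 0 0 0" --pt "0 0 0 0 0"

```text
time: 12.53
tool_pos: [0.5922, 0.0705, 0.0422]
eef_rot: [0.993, 0.119, 0.001, 0.005]
wrist_force: [-5.4, -12.7, 15.6]
grip_width: 0.0002
grip_force: 7.6
```

Scaled: -0.035 m / 0.75 = -0.0467, -0.02 m / 0.75 = -0.0267.

inch_along --pt "0 -0.0013 0.002 0 0" --pt "0 0 0 0 0" --pt "0 0 0 -0.004 0" --pt "0 0 0 -0.0107 0" --pt "0 0 0 -0.0267 0" --pt "0 -0.0267 0 -0.0067 0" --pt "0 -0.0467 0 0 0" --pt "0 -0.04 0 0 0" --pt "0 0 0 0 0" --pt "0 0 0 0 0"

```text
time: 13.37
tool_pos: [0.5062, 0.0544, 0.0737]
eef_rot: [0.993, 0.119, -0.001, -0.0]
wrist_force: [0.8, -0.3, 0.2]
grip_width: 0.0008
grip_force: 0.0
```

Run:
```python
from h import *; import pickle
v=np.load('nest.npy'); s=arm.sense(); k,l=np.cos(v[2]),np.sin(v[2]); d=s['tool_pos'][:2]-v[:2]; print('TCP nest',d[0]*k+d[1]*l,-d[0]*l+d[1]*k,s['wrist_force'])
p=arm.grab_frame('wrist'); pickle.dump((s,p),open('w6.pkl','wb')); cv2.imwrite('pics/w6.png',cv2.resize(p['frame'][60:252,140:396],(800,600),interpolation=cv2.INTER_CUBIC))
```

```text
TCP nest -0.06812119850758946 0.07010971467714977 [ 0.81788753 -0.30853914  0.17776451]
```

View pics/w6.png

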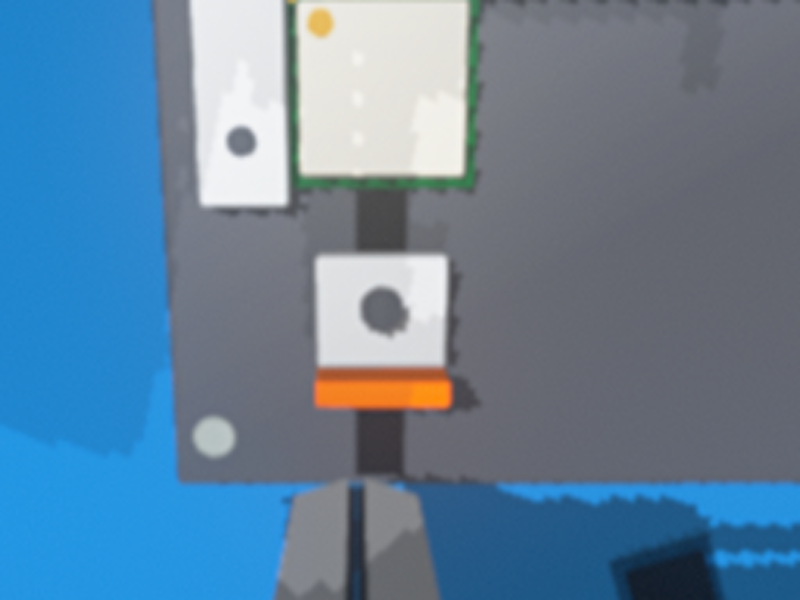

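The chip sits in the corner, gold mark leading at (320,22), its left edge along the stop. The jaw tab is at (383,392), and my fingers at column 357 are about 6 mm to its left. I'll shift, lower and push.

Scaled: 0.014 m / 0.75 = 0.0187, 0.006 m / 0.75 = 0.008.

inch_along --pt "0 0 0.008 0 0" --pt "0 0 0 0.0187 0" --pt "0 0 0 0.0187 0" --pt "0 0 0 0 0" --pt "0 0 0 0 0"

```text
time: 13.83
tool_pos: [0.5096, 0.0481, 0.0457]
eef_rot: [0.993, 0.119, -0.001, -0.0]
wrist_force: [0.2, 0.3, -0.4]
grip_width: 0.0004
grip_force: 0.0
```

inch_along --pt "0 0.0053 0 0 0" --pt "0 0.004 0 0 0" --pt "0 0.004 0 0 0" --pt "0 0 0 0 0"

```text
time: 14.17
tool_pos: [0.52, 0.0507, 0.0472]
eef_rot: [0.993, 0.119, 0.001, 0.0]
wrist_force: [-0.4, -0.3, 0.2]
grip_width: 0.0004
grip_force: 0.0
```

inch_along --pt "0 0.004 0 0 0" --pt "0 0.004 0 0 0" --pt "0 0 0 0 0"

```text
time: 14.42
tool_pos: [0.5252, 0.0521, 0.0465]
eef_rot: [0.993, 0.119, 0.0, 0.0]
wrist_force: [-0.8, -0.4, 0.1]
grip_width: 0.0006
grip_force: 0.3
```

Run:
```python
from h import *
v=np.load('nest.npy'); s=arm.sense(); k,l=np.cos(v[2]),np.sin(v[2]); d=s['tool_pos'][:2]-v[:2]; print('TCP nest',d[0]*k+d[1]*l,-d[0]*l+d[1]*k,s['tool_pos'])
```

```text
TCP nest -0.050217963972404044 0.06341525495475439 [0.52515952 0.05208937 0.04653311]
```

Scaled: 0.002 m / 0.75 = 0.0027.

inch_along --pt "0 0.0027 0 0 0" --pt "0 0.0027 0 0 0" --pt "0 0 0 0 0"

```text
time: 14.67
tool_pos: [0.5289, 0.053, 0.0463]
eef_rot: [0.993, 0.119, 0.0, -0.0]
wrist_force: [-1.1, -0.3, 1.3]
grip_width: 0.0004
grip_force: 0.6
```

inch_along --pt "0 0.0027 0 0 0" --pt "0 0.0027 0 0 0" --pt "0 0 0 0 0"

```text
time: 14.92
tool_pos: [0.5328, 0.054, 0.0463]
eef_rot: [0.993, 0.119, 0.0, -0.0]
wrist_force: [-1.1, -0.3, 0.3]
grip_width: 0.0008
grip_force: 0.6
```

inch_along --pt "0 0.0027 0 0 0" --pt "0 0.0013 0 0 0" --pt "0 0 0 0 0"

```text
time: 15.17
tool_pos: [0.5333, 0.0541, 0.0463]
eef_rot: [0.993, 0.119, -0.003, 0.0]
wrist_force: [-7.7, -2.3, 5.5]
grip_width: 0.0006
grip_force: 3.9
```

Scaled: 0.001 m / 0.75 = 0.0013.

inch_along --pt "0 0.0013 0 0 0" --pt "0 0 0 0 0" --pt "0 0 0 0 0"

```text
time: 15.42
tool_pos: [0.5334, 0.0542, 0.0463]
eef_rot: [0.993, 0.119, -0.004, 0.0]
wrist_force: [-9.5, -1.8, 6.1]
grip_width: 0.0011
grip_force: 5.1
```

inch_along --pt "0 -0.0053 0 0 0" --pt "0 -0.016 0 0 0" --pt "0 0 0 -0.0267 0" --pt "0 -0.0267 0 -0.0533 0" --pt "0 -0.0267 0 -0.04 0" --pt "0 0 0 0 0" --pt "0 0 0 0 0"

```text
time: 16.0
tool_pos: [0.4851, 0.0419, 0.1364]
eef_rot: [0.993, 0.119, 0.004, 0.0]
wrist_force: [0.6, -0.0, 0.2]
grip_width: 0.0004
grip_force: 0.0
```

Run:
```python
from fit import *; import pickle
s=arm.sense(); p=arm.grab_frame('wrist'); pickle.dump((s,p),open('w7.pkl','wb')); cv2.imwrite('pics/w7.png',cv2.resize(p['frame'][20:200,136:376],(800,600),interpolation=cv2.INTER_CUBIC))
```

```text
(no output)
```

View pics/w7.png

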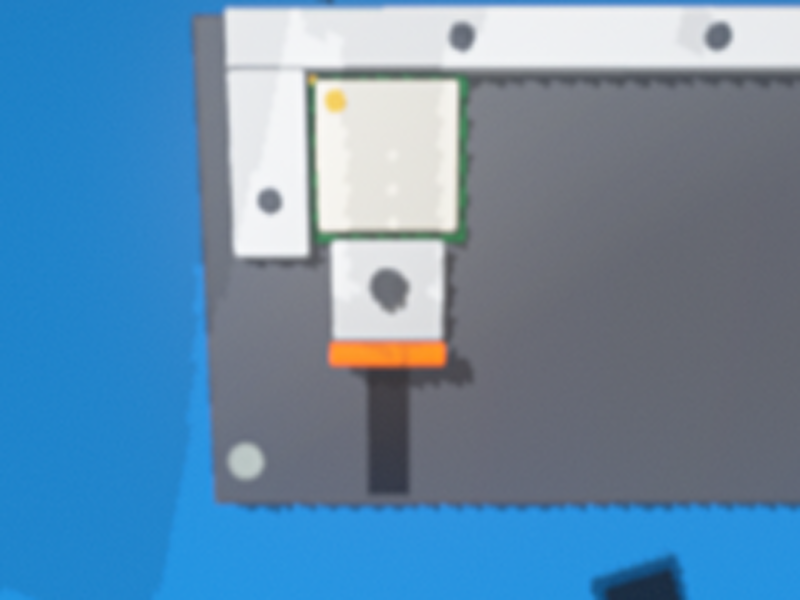

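The chip is in the corner, gold mark leading at (335,101), with its top edge on the rail and the jaw face against its near edge at row 238. I'll check the gap to the stop with pixel profiles before handing in.

Run:
```python
from fit import *; import pickle
s,p=pickle.load(open('w7.pkl','rb')); c=cam(p,s); f=p['frame']
for r in (48,56,64,72,80,88): print(r,[tuple(f[r,x].tolist()) for x in range(225,236)])
# joint fit of nest from rail/stop features in this picture
uv=(np.array([(226,8),(310,257),(234,257)])/3.333)+[136,20]; uv=sub(f,uv)
uv=np.vstack([uv,[136+217/3.333,20+500/3.333]])
pts=np.array([[54,105,22],[-6,85,22],[-6,105,22],[-75,115,14]])/1e3
v,r=fitpose([(c,uv)],pts); print(v,r.round(1))
k,l=np.cos(v[2]),np.sin(v[2]); T=lambda q:np.c_[q[:,0]*k-q[:,1]*l+v[0],q[:,0]*l+q[:,1]*k+v[1],q[:,2]]
for n,q in(('stop top edge',[[38,85,22],[0,85,22]]),('board edge home',[[38,85,16],[0,85,16]]),('board right home',[[38,43,16],[0,43,16]]),('lid L home',[[35,82.5,20],[2,82.5,20]])): print(n,proj(c,T(np.array(q)/1e3)).round(1).tolist())
```

```text
48 [(247, 246, 245), (239, 236, 235), (183, 180, 175), (110, 117, 98), (93, 113, 77), (156, 175, 153), (228, 235, 235), (236, 244, 248), (201, 234, 247), (143, 220, 245), (112, 213, 245)]
56 [(248, 246, 245), (243, 240, 239), (198, 194, 190), (122, 127, 112), (92, 105, 80), (148, 160, 152), (225, 232, 234), (242, 246, 248), (242, 246, 247), (241, 245, 247), (241, 245, 246)]
64 [(247, 245, 244), (245, 242, 241), (212, 208, 205), (137, 139, 129), (96, 112, 85), (145, 163, 146), (222, 231, 231), (240, 245, 247), (241, 245, 247), (241, 245, 246), (240, 244, 246)]
72 [(246, 244, 243), (245, 242, 241), (220, 216, 212), (146, 148, 139), (98, 113, 84), (127, 152, 120), (199, 218, 203), (236, 243, 244), (241, 246, 247), (240, 245, 246), (239, 244, 245)]
80 [(245, 243, 242), (243, 241, 240), (226, 221, 219), (155, 155, 148), (99, 109, 88), (116, 133, 111), (187, 204, 193), (234, 240, 242), (241, 245, 247), (239, 244, 246), (239, 243, 245)]
88 [(244, 243, 241), (245, 242, 241), (233, 231, 229), (172, 170, 166), (104, 111, 95), (93, 108, 83), (144, 158, 146), (202, 214, 213), (223, 231, 234), (226, 230, 234), (224, 230, 233)]
[0.59017205 0.00212373 0.24541677] [-0.3 -0.4  0.7 -0.2  0.1 -0.  -0.5  1.2]
stop top edge [[227.3, 42.1], [228.6, 89.1]]
board edge home [[227.9, 43.7], [229.1, 89.6]]
board right home [[276.1, 43.3], [275.7, 89.2]]
lid L home [[230.5, 46.4], [231.5, 86.9]]
```

The lid edge lies within 0.3 px (about 0.3 mm) of where it should be when home, and it's parallel to the stop. Handing in.

```bash
python3 -c "
from bench import arm
print(arm.close_job())"
```

```text
the job is handed in; nothing more can be done
None
```

The chip lies flat against the rail and home in the corner, gold mark first, with the jaw pushed snug against it; the job was handed in at about 16 s of the 51 s allowed, and no verdict was returned.

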